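# Sweep the mitre offcuts off the cutting mat into the scrap tray

## Task

Clear the cutting mat after the framing work: with the fingertips, sweep all four small wooden offcuts along the mat and off its end into the plain, undivided tray. Push them, do not pick any up, and leave the two little jars standing on the mat and the paint tube beside it where they are.

Things in the scene. Friction and masses are not known exactly. Their poses are not given: they have to be found in the camera images.
- board: Cutting board with a dark green gridded mat on top, fixed to the bench: 240 mm along its own x, 320 mm along its own y, top of the mat 41 mm above its origin. Origin at the centre of its underside on the bench; x points away from the robot, y to the robot's left, when yaw is 0 (it stands at a yaw of up to 0.25 either way). Its two ends are at own y = -160 and +160 mm; the mat's surface is flat with no rim.
- scrap_tray: Plain undivided shallow white enamel tray, fixed to the bench, set against one end (own y = -160 or +160 mm) of the board with a 1 mm gap; whether that is the left or the right end differs from run to run. Outside 240 mm along its x, 130 mm along its y, 30 mm high, walls and floor 3 mm; its rim is 11 mm lower than the mat, so what is pushed over the mat's end drops in. Origin at the centre of its underside; same yaw as the board.
- divided_tray: Tray of the same size and make with two cross walls that make three compartments, holding corner plates, brass screws and wooden keys (all fixed in it); fixed at the other end of the board. No offcut belongs in it. Origin at the centre of its underside.
- offcut_a_centre (a point): First triangular mitre offcut of pale wood: right-angled triangle with two 44 mm sides, 18 mm thick, about 15 g, lying flat on the mat at any yaw. The point is its centroid, half-way up its thickness; with x and y along the two 44 mm sides, the right-angled corner lies at (-14.7, -14.7) mm, the other corners at (29.3, -14.7) and (-14.7, 29.3) mm. Slides when pushed.
- offcut_b_centre (a point): Second triangular mitre offcut of pale wood: right-angled triangle with two 44 mm sides, 18 mm thick, about 15 g, lying flat on the mat at any yaw. The point is its centroid, half-way up its thickness; with x and y along the two 44 mm sides, the right-angled corner lies at (-14.7, -14.7) mm, the other corners at (29.3, -14.7) and (-14.7, 29.3) mm. Slides when pushed.
- offcut_c_centre (a point): Offcut of the same pale wood with one mitred end, 18 mm thick, 34 mm wide, long side 54 mm, short side 20 mm, about 15 g, lying flat on the mat at any yaw. The point is its centroid, half-way up; with x along the long side its corners lie at (-19.8, -14.4), (34.2, -14.4), (0.2, 19.6) and (-19.8, 19.6) mm. Slides when pushed.
- offcut_d_centre (a point): Rectangular offcut of the same pale wood, 28 mm along its x, 40 mm along its y, 18 mm thick, about 15 g, lying flat on the mat at any yaw. The point is its centre, half-way up. Slides when pushed.
- ink_jar: Small round glass ink jar with a black cap, 40 mm diameter, 42 mm high, 90 g, loose, standing on the mat near its long middle line, between the offcuts. Origin at the centre of its underside. To be left alone.
- gesso_pot: Small round white pot with a metal lid, 47 mm diameter, 38 mm high, 110 g, loose, standing on the mat near its long middle line, between the offcuts. Origin at the centre of its underside. To be left alone.
- paint_tube: Metal paint tube with a paper band and black cap, 112 mm long (own x, cap at -x), 28 mm wide, 18 mm high, 60 g, lying loose on the bench beyond the far side of the board. Origin on the bench under its middle. To be left alone.

How it is judged:
By the outcome, as a careful person would: the job done as asked, in the order asked, and still so for the second after the job is handed in, with the robot touching nothing.
It also fails if it takes over 72 s, if anything falls off the work surface, if the arm or the gripper's body presses on something with over 40 N, if the wrist force passes 120 N, or if a joint passes its speed limit or range.

## Robot

A 6-joint arm with a two-finger parallel gripper is mounted at the origin on the work surface. World frame = base frame: x ahead of the robot, y to its left, z up, the work surface at z = 0. Lengths are in mm, angles in rad, forces in N, time in s.
With the tool pointing down it reaches from about 325 to 900 mm from the base axis. Payload 6.1 kg.
Tool frame: the origin (TCP) lies between the finger pads; the fingertips stand 8 mm ahead of it and the grasp point (between the pads) lies 11 mm behind it; z points along the fingers, y is the line along which they close (so a half turn about z gives the same grasp; the last joint's range is limited). The gripper opens to 87 mm and grips with 3 to 60 N. Pads are 19 mm wide; open, the fingers measure 117 mm over their backs; the gripper's body (75 mm by 190 mm) begins 51 mm behind the grasp point.
Start: joints at [-1.328, 0.22, 1.526, -0, 1.395, -0.126], TCP at [225.303, -582.97, 230.538] pointing down, gripper open.
Joint ranges: [-2.98, 2.98], [-0.91, 2.08], [0.09, 2.57], [-1.24, 4.39], [0.2, 2.65], [-2.68, 2.68]. Speed limits (rad/s): [2.57, 2.57, 3.01, 3.14, 3.14, 3.14].

## Interface

Orientations are given as a rotation vector (axis times angle).
In Python, from rig import readout, vision, bot, regions_of, mark_of gives the robot as it stands.
- The arm moves only by the tool apply_moves, never from a script. Its argument "moves" is a list of rows, each a list of 2 entries, a list of its own where there are three numbers: the shift along the tool's x, y, z in mm, then the turn, a rotation vector about the tool's x, y, z in degrees. In form: [[[tx, ty, tz], [wx, wy, wz]], ...]. A call has exactly 5 rows; each row is the pose to reach, as a shift and turn from the pose commanded when the call began, along the tool's axes at that moment; what a row does not reach only later rows make up. A row lasts 1/12 s, in which the tool goes at most 41.7 mm and 7.16 degrees, less where a joint would pass 70% of its speed; a pose out of reach is approached as far as the arm can. A call with a gripper value outside its range is refused whole. "gripper" is the finger opening in mm, from 0 to 87, set as the call begins (left out, the last holds). The fingers move at their own pace and stop on an object; "grip_force" is the grip in N (left out, the last holds). Time passes only in rows, so rows that repeat a pose let the fingers close, or fill a call up. It gives the time, the measured TCP pose, the force, the opening and the grip force at its end, in the units of the state.
- readout.get_obs(): the state, without advancing time (a new reading comes with each control period).
- vision.get_image(name): name is "scene" or "top"; returns (picture, depth): 420x560x3 uint8, red, green, blue; 420x560 float32, mm along the optical axis (not along the pixel's ray), 0 where there is no reading.
- vision.get_calibration(name): a dict with "fx", "fy", "cx", "cy" (pixels), "D" ([k1, k2, p1, p2, k3] as OpenCV has them; the pictures are not rectified), "eye" and "attitude" of the camera in the world. Camera axes: x right, y down, z forward; pixel columns grow to the right and rows downward; lengths in mm; the calibration is good to about 2 mm. A picture is of the moment at which its call begins. get_calibration takes no time and is no camera call.
- bot.finish_job(): hands the job in; it is judged then, once.
Trained networks look in the newest picture that a camera, given by its name, has taken for a name from the list of things; names that differ only in an ending like _2 or _b are one class to them, and where a whole thing is asked for, a point or a joint stands for the part that bears it (a point fixed in the world has none). Each returns a list of dicts, best first, with "p" (0 to 1); they miss things now and then, are a little off and sometimes report something else, mostly with a low value. They report only what shows in the picture. A call takes as long as a camera call.
- regions_of(camera, target): "region" (420x560 bool, what is visible of it) and "rect" ([centre column, centre row, width, height] in pixels, round what is visible of it).
- mark_of(camera, target): "location" ([column, row] in pixels: a listed point, or the origin of a listed thing).
The state is a dict: "time": time; "qpos": joint angles; "joint_vel": joint speeds; "joint_torque": joint torques, N m; "eef_pos": TCP position; "tool_rot": TCP orientation; "wrist_force": force on the tool from outside, world axes, zero at the start; "moment": the same for the moment, N m; "width": opening from 0.0 (shut) to 1.0 (fully open); "finger_force": force on a finger pad.
Only numpy, scipy, OpenCV 4.12 (cv2) and the standard library are available. Lean on these libraries where they do the work, as an engineer would, in place of code of your own. Each camera call takes 0.05 s, during which the arm holds its last target. There are 200 camera calls.

## Working session

There is one attempt and no reset: what is moved stays moved. The work goes in short steps, Python scripts to look and compute and a tool call to move; the robot and the scene stay as the last step left them, time stands still between calls to the robot, and variables do not carry over. Pictures are saved under pics/ and viewed, at most 11 in all, crops included, and the job is handed in when it is done.

Besides the shell and the picture viewer there is one more tool, called after "Call:" as name([rows], argument=value, ...), one row to a line, values as JSON. apply_moves: Moves the arm, as the interface text tells. Its arguments: {"type":"object","properties":{"moves":{"type":"array","items":{"type":"array"}},"gripper":{"type":"number"},"grip_force":{"type":"number"}},"required":["moves"]}

```bash
mkdir -p pics; ls
cat > h.py <<'E'
import numpy as np, cv2
from rig import readout, vision, bot, regions_of, mark_of
from scipy.spatial.transform import Rotation as R
def att(c):
    a=np.array(c["attitude"],float)
    return a if a.shape==(3,3) else R.from_rotvec(a).as_matrix()
def ray(c,px):
    K=np.array([[c["fx"],0,c["cx"]],[0,c["fy"],c["cy"]],[0,0,1.]])
    u=cv2.undistortPoints(np.array(px,float).reshape(-1,1,2),K,np.array(c["D"],float)).reshape(-1,2)
    return np.c_[u,np.ones(len(u))]@att(c).T
def atz(c,px,z):
    d=ray(c,px); e=np.array(c["eye"],float)
    return e+d*((z-e[2])/d[:,2])[:,None]
E
python3 - <<'E'
from h import *
o=readout.get_obs(); print(o)
for n in("scene","top"):
    im,d=vision.get_image(n); cv2.imwrite(f"pics/{n}0.png",im[...,::-1]); print(n,vision.get_calibration(n))
E
```

```text
pics
{'time': 0.0, 'qpos': array([-1.32810366e+00,  2.21241092e-01,  1.52761916e+00,  4.54266872e-05,
        1.39467599e+00, -1.26087875e-01]), 'joint_vel': array([-0.00042   , -0.00106039, -0.00023358,  0.0005558 , -0.00032185,
        0.00069042]), 'joint_torque': array([ 2.84252437e-04, -4.94605994e+01, -3.87387049e+01,  6.98626740e-02,
        5.72999683e-02, -1.56700539e-04]), 'eef_pos': array([ 225.17082652, -582.38472197,  229.42370167]), 'tool_rot': array([-3.08642943e+00, -5.75633557e-01,  1.07707563e-04]), 'wrist_force': array([-0.83836669,  0.65793715,  0.3304925 ]), 'moment': array([-0.04039447, -0.02564693, -0.02808859]), 'finger_force': 0.0, 'width': 1.0010429653514437}
scene {'fx': 492.5609294414638, 'fy': 492.5609294414638, 'cx': 276.837113999528, 'cy': 210.96624385255367, 'D': array([-0.05838019,  0.        ,  0.        ,  0.        ,  0.        ]), 'eye': array([1103.62561944,  592.29581855,  578.45457845]), 'attitude': array([-0.91414699, -2.36075562,  1.2609534 ])}
top {'fx': 441.67994001971584, 'fy': 441.67994001971584, 'cx': 278.67431946165146, 'cy': 208.61526262100898, 'D': array([-0.11855899,  0.        ,  0.        ,  0.        ,  0.        ]), 'eye': array([452.37384376,  17.31113751, 812.34192095]), 'attitude': array([-2.10586965,  2.1243847 , -0.19030046])}
```

View pics/top0.png

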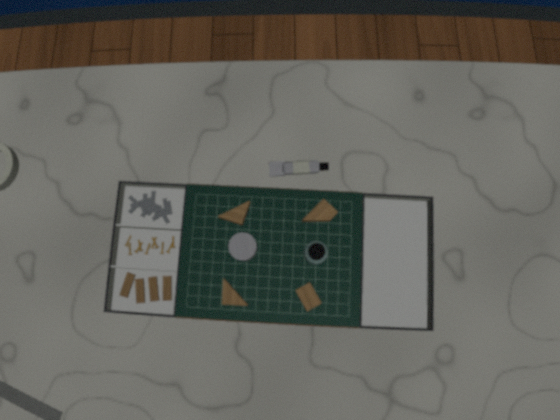

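Run:
```python
from h import *
vision.get_image("top"); c=vision.get_calibration("top")
H={"board":0,"scrap_tray":0,"divided_tray":0,"ink_jar":41,"gesso_pot":41,"paint_tube":0,"offcut_a_centre":50,"offcut_c_centre":50,"offcut_d_centre":50}
for t,z in H.items():
    for m in mark_of("top",t)[:4]: print(t,round(m["p"],2),np.round(m["location"]),np.round(atz(c,m["location"],z)[0]))
    if t[0] in"oig":
      for m in regions_of("top",t)[:3]:
        zt={"o":59,"i":83,"g":79}[t[0]]
        k,_=cv2.findContours(m["region"].astype(np.uint8),0,2); k=max(k,key=cv2.contourArea)
        a=cv2.approxPolyDP(k,3,True).reshape(-1,2) if t[0]=="o" else np.array(cv2.minEnclosingCircle(k)[0])
        print("  reg",round(m["p"],2),np.round(m["rect"]),np.round(atz(c,a,zt)[:,:2]).tolist())
```

```text
board 0.71 [271. 252.] [529.  42.   0.]
scrap_tray 0.94 [395. 260.] [ 511. -186.    0.]
divided_tray 0.69 [148. 248.] [537. 271.   0.]
ink_jar 0.92 [314. 256.] [518. -35.  41.]
  reg 0.83 [315. 257.  21.  21.] [[520.0, -34.0]]
  reg 0.25 [240. 246.  24.  28.] [[532.0, 87.0]]
gesso_pot 0.89 [244. 248.] [532.  87.  41.]
  reg 0.75 [243. 246.  26.  31.] [[532.0, 87.0]]
  reg 0.89 [233. 214.  30.  25.] [[611.0, 78.0], [587.0, 130.0], [574.0, 92.0]]
offcut_c_centre 0.74 [324. 211.] [596. -53.  50.]
  reg 0.58 [320. 211.  32.  22.] [[593.0, -72.0], [613.0, -50.0], [576.0, -16.0], [574.0, -61.0]]
offcut_d_centre 0.58 [309. 296.] [449. -24.  50.]
  reg 0.72 [232. 214.  28.  24.] [[611.0, 78.0], [585.0, 126.0], [572.0, 91.0]]
  reg 0.56 [308. 297.  22.  26.] [[470.0, -26.0], [459.0, -0.0], [427.0, -18.0], [438.0, -42.0]]
```

The plain tray is on the image's right (around 395,260), which is the −y end. The jars are at about (243,246) and (316,252), and the offcuts form a far lane and a near lane. The network missed the second triangle at about (231,295), so I'll find it by colour.

```bash
cat >> h.py <<'E'
YAW=-0.057; C=np.array([524.,42.5])
ex=np.array([np.cos(YAW),np.sin(YAW)]); ey=np.array([-np.sin(YAW),np.cos(YAW)])
def own(p): q=np.atleast_2d(p)[:,:2]-C; return np.c_[q@ex,q@ey]
def pieces():
    im,_=vision.get_image("top"); c=vision.get_calibration("top")
    h=cv2.cvtColor(im,cv2.COLOR_RGB2HSV); m=cv2.inRange(h,(5,70,60),(25,255,255)); m[:182]=0; m[335:]=0; m[:,:185]=0;m[:,440:]=0
    k,_=cv2.findContours(m,0,2); out=[]
    for q in k:
        if cv2.contourArea(q)>60:
            a=cv2.approxPolyDP(q,3,True).reshape(-1,2); w=atz(c,a,59); print("piece px",a.mean(0).round(),"own",own(w).round().tolist())
    return im
E
python3 - <<'E'
from h import *
im=pieces(); c=vision.get_calibration("top")
h=cv2.cvtColor(im,cv2.COLOR_RGB2HSV); m=cv2.inRange(h,(60,90,20),(95,255,255)); m=cv2.morphologyEx(m,cv2.MORPH_CLOSE,np.ones((25,25)))
k,_=cv2.findContours(m,0,2);k=max(k,key=cv2.contourArea)
b=cv2.boxPoints(cv2.minAreaRect(k)); w=atz(c,cv2.approxPolyDP(k,6,True).reshape(-1,2),41); print("mat",w.round(),"own",own(w).round().tolist())
print("jars own",own([[532,87],[520,-34]]).round())
o=readout.get_obs(); M=R.from_rotvec(o["tool_rot"]).as_matrix(); print(M.round(3), "own ex/ey",ex,ey)
print("tool own",own(o["eef_pos"]))
E
```

```text
piece px [308. 296.] own [[-50.0, -71.0], [-63.0, -48.0], [-95.0, -66.0], [-82.0, -89.0]]
piece px [230. 296.] own [[-52.0, 76.0], [-91.0, 75.0], [-92.0, 35.0]]
piece px [236. 214.] own [[87.0, 40.0], [56.0, 91.0], [45.0, 52.0]]
piece px [323. 212.] own [[78.0, -112.0], [96.0, -89.0], [57.0, -55.0], [60.0, -100.0]]
mat [[ 646.  192.   41.]
 [ 418.  205.   41.]
 [ 400. -108.   41.]
 [ 626. -123.   41.]] own [[113.0, 156.0], [-115.0, 156.0], [-115.0, -157.0], [111.0, -160.0]]
jars own [[  5.  45.]
 [  0. -77.]]
[[ 0.933  0.36   0.   ]
 [ 0.36  -0.933 -0.   ]
 [ 0.     0.    -1.   ]] own ex/ey [ 0.99837594 -0.05696914] [0.05696914 0.99837594]
tool own [[-262.58052238 -641.4811565 ]]
```

Call:
apply_moves([
  [[26, -23.5, 0], [0, 0, -7]],
  [[52, -47, 0], [0, 0, -14]],
  [[78, -70.5, 0], [0, 0, -21]],
  [[104, -94, 0], [0, 0, -28]],
  [[130, -117, 0], [0, 0, -35]],
], gripper=25)

```text
time: 1.32
eef_pos: [304.8, -425.5, 230.5]
tool_rot: [2.768, 1.486, 0.0]
wrist_force: [0.3, -0.1, 0.3]
width: 0.707
finger_force: 0.0
```

```bash
cat >> h.py <<'E'
def go(ox,oy,z):
    o=readout.get_obs(); M=R.from_rotvec(o["tool_rot"]).as_matrix(); p=np.r_[C+ox*ex+oy*ey,z]
    T=np.c_[np.r_[ey,0],np.r_[ex,0],[0,0,-1]]
    print("t",round(o["time"],2),"own",own(o["eef_pos"]).round(1),"z",o["eef_pos"][2].round(1),"q",o["qpos"].round(2),"w",round(o["width"],2),"F",o["wrist_force"].round(1))
    print("shift",(M.T@(p-o["eef_pos"])).round(1),"turn",np.degrees(R.from_matrix(M.T@T).as_rotvec()).round(2))
E
python3 -c "
from h import *
go(72,125,230)"
```

```text
t 1.32 own [[-192.2 -479.7]] z 230.5 q [-1.1  -0.02  1.79  0.    1.38 -0.51] w 0.71 F [ 0.3 -0.1  0.3]
shift [ 6.554e+02 -7.690e+01  6.000e-01] turn [ 1.000e-02 -0.000e+00 -3.029e+01]
```

Call:
apply_moves([
  [[39, -4.5, 0], [0, 0, -6.1]],
  [[78, -9, 0], [0, 0, -12.2]],
  [[117, -13.5, 0], [0, 0, -18.3]],
  [[156, -18, 0], [0, 0, -24.4]],
  [[195, -22.5, 0], [0, 0, -30.4]],
])

```text
time: 1.73
eef_pos: [394.9, -250.8, 230.9]
tool_rot: [2.282, 2.158, 0.0]
wrist_force: [0.9, -0.6, 0.7]
width: 0.339
finger_force: 0.0
```

```bash
python3 -c "
from h import *
go(72,125,130)"
```

```text
t 1.73 own [[-112.2 -300.2]] z 230.9 q [-0.73 -0.17  1.92  0.    1.39 -0.68] w 0.34 F [ 0.9 -0.6  0.7]
shift [425.  184.6 100.8] turn [0.05 0.03 0.08]
```

Call:
apply_moves([
  [[35.4, 15.4, 4], [0, 0, 0]],
  [[70.8, 30.8, 8], [0, 0, 0]],
  [[106, 46, 12], [0, 0, 0]],
  [[142, 61.6, 16], [0, 0, 0]],
  [[177, 77, 20], [0, 0, 0]],
])

```text
time: 2.15
eef_pos: [482.6, -78.6, 210.8]
tool_rot: [2.287, 2.153, 0.001]
wrist_force: [1.4, 0.1, 0.5]
width: 0.287
finger_force: 0.0
```

Call:
apply_moves([
  [[35.4, 15.4, 8], [0, 0, 0]],
  [[70.8, 30.8, 16], [0, 0, 0]],
  [[106, 46, 24], [0, 0, 0]],
  [[142, 61.6, 32], [0, 0, 0]],
  [[177, 77, 40], [0, 0, 0]],
])

```text
time: 2.57
eef_pos: [570.2, 93.6, 170.4]
tool_rot: [2.287, 2.153, 0.001]
wrist_force: [0.5, -0.4, -0.3]
width: 0.286
finger_force: 0.0
```

Call:
apply_moves([
  [[35.4, 15.4, 8], [0, 0, 0]],
  [[71, 30.6, 16], [0, 0, 0]],
  [[71, 30.6, 28], [0, 0, 0]],
  [[71, 30.6, 40], [0, 0, 0]],
  [[71, 30.6, 40], [0, 0, 0]],
])

```text
time: 2.98
eef_pos: [602.0, 160.1, 126.9]
tool_rot: [-2.285, -2.152, 0.008]
wrist_force: [-0.5, -0.2, -0.9]
width: 0.29
finger_force: 0.0
```

```bash
python3 -c "
from h import *
go(72,125,55)"
```

```text
t 2.98 own [[ 71.2 121.9]] z 126.9 q [ 0.13  0.31  1.62 -0.    1.22  0.19] w 0.29 F [-0.5 -0.2 -0.9]
shift [ 3.2  1.2 71.9] turn [-0.33  0.1  -0.16]
```

Call:
apply_moves([
  [[3, 1, 20], [0, 0, 0]],
  [[3, 1, 40], [0, 0, 0]],
  [[3, 1, 60], [0, 0, 0]],
  [[3, 1, 68], [0, 0, 0]],
  [[3, 1, 68], [0, 0, 0]],
])

```text
time: 3.4
eef_pos: [603.4, 161.8, 60.3]
tool_rot: [-2.288, -2.149, 0.006]
wrist_force: [-0.6, -0.3, -0.4]
width: 0.289
finger_force: 0.0
```

```bash
python3 -c "
from h import *
go(72,125,53)
im=vision.get_image('scene')[0]; cv2.imwrite('pics/s1.png',im[...,::-1])"
```

```text
t 3.4 own [[ 72.5 123.6]] z 60.3 q [ 0.14  0.39  1.65 -0.    1.1   0.2 ] w 0.29 F [-0.6 -0.3 -0.4]
shift [ 1.4 -0.4  7.3] turn [-0.27  0.07 -0.3 ]
```

View pics/s1.png

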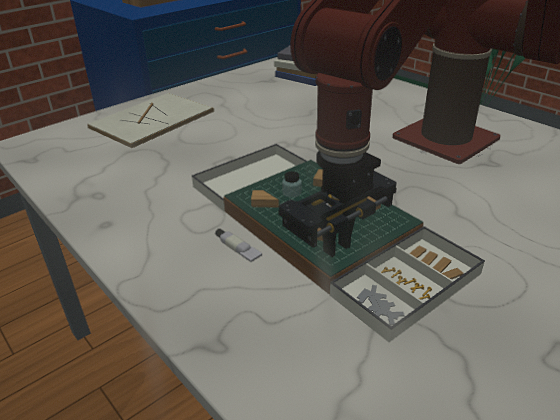

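The fingers are down just behind the far triangle, at about (335,235), and clear of the pot. I'll lower a few mm more and start the far-lane sweep.

Call:
apply_moves([
  [[0, 0, 5], [0, 0, 0]],
  [[-8, 0, 5], [0, 0, 0]],
  [[-16, 0, 5], [0, 0, 0]],
  [[-24, 0, 5], [0, 0, 0]],
  [[-32, 0, 5], [0, 0, 0]],
])

```text
time: 3.87
eef_pos: [604.0, 130.4, 58.3]
tool_rot: [2.287, 2.152, 0.001]
wrist_force: [0.3, 0.5, 0.2]
width: 0.286
finger_force: 0.1
```

Call:
apply_moves([
  [[-8, 0, 0], [0, 0, 0]],
  [[-16, 0, 0], [0, 0, 0]],
  [[-24, 0, 0], [0, 0, 0]],
  [[-32, 0, 0], [0, 0, 0]],
  [[-40, 0, 0], [0, 0, 0]],
])

```text
time: 4.28
eef_pos: [601.1, 90.7, 57.5]
tool_rot: [-2.288, -2.153, -0.0]
wrist_force: [0.6, 0.1, 0.3]
width: 0.288
finger_force: 0.1
```

```bash
python3 -c "
from h import *
go(72,-190,55)
im=vision.get_image('scene')[0]; cv2.imwrite('pics/s2.png',cv2.resize(im[140:300,180:440,::-1],None,fx=3,fy=3))"
```

```text
t 4.28 own [[74.2 52.5]] z 57.5 q [0.02 0.36 1.7  0.   1.08 0.08] w 0.29 F [0.6 0.1 0.3]
shift [-242.5   -1.3    2.5] turn [-0.   -0.   -0.21]
```

View pics/s2.png

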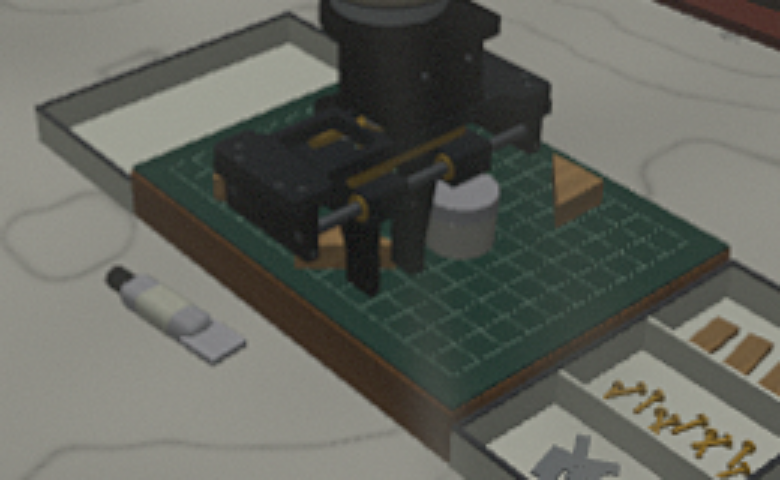

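The triangle (about 345,245) lies flat against both fingers, clear of the pot (465,215). I'll keep sweeping.

Call:
apply_moves([
  [[-9, 0, 1], [0, 0, 0]],
  [[-18, 0, 1], [0, 0, 0]],
  [[-27, 0, 1], [0, 0, 0]],
  [[-36, 0, 1], [0, 0, 0]],
  [[-45, 0, 1], [0, 0, 0]],
])

```text
time: 4.75
eef_pos: [598.4, 45.7, 56.5]
tool_rot: [-2.288, -2.153, 0.0]
wrist_force: [1.2, -0.4, -1.0]
width: 0.286
finger_force: 0.0
```

Call:
apply_moves([
  [[-9, 0, 0], [0, 0, 0]],
  [[-18, 0, 0], [0, 0, 0]],
  [[-27, 0, 0], [0, 0, 0]],
  [[-36, 0, 0], [0, 0, 0]],
  [[-45, 0, 0], [0, 0, 0]],
])

```text
time: 5.17
eef_pos: [595.6, 0.8, 56.5]
tool_rot: [-2.288, -2.153, 0.0]
wrist_force: [-0.1, 0.6, -0.8]
width: 0.29
finger_force: 0.0
```

```bash
python3 -c "
from h import *
go(72,-190,55)
im=vision.get_image('scene')[0]; cv2.imwrite('pics/s3.png',cv2.resize(im[130:290,180:440,::-1],None,fx=3,fy=3))"
```

```text
t 5.17 own [[ 73.9 -37.5]] z 56.5 q [-0.13  0.33  1.74 -0.    1.07 -0.07] w 0.29 F [-0.1  0.6 -0.8]
shift [-152.5   -1.3    1.5] turn [-0.   -0.   -0.21]
```

View pics/s3.png

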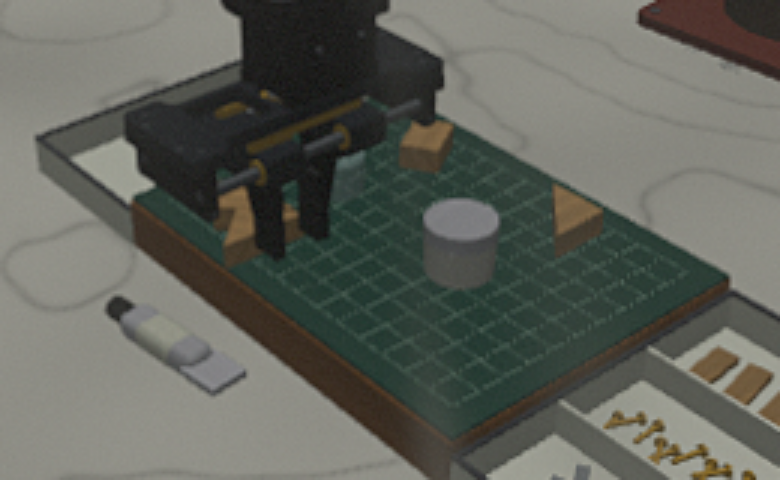

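The triangle (255,225) is about to push the mitred piece (235,200). Both are within the pusher's width and the jar is clear. I'll go on in smaller steps.

Call:
apply_moves([
  [[-7, 0, 1], [0, 0, 0]],
  [[-14, 0, 1], [0, 0, 0]],
  [[-21, 0, 1], [0, 0, 0]],
  [[-28, 0, 1], [0, 0, 0]],
  [[-35, 0, 1], [0, 0, 0]],
])

```text
time: 5.63
eef_pos: [593.5, -33.8, 55.5]
tool_rot: [-2.287, -2.153, 0.0]
wrist_force: [-0.2, 0.0, -0.6]
width: 0.289
finger_force: 0.1
```

```bash
python3 -c "
from h import *
go(72,-190,55)
im=vision.get_image('scene')[0]; im2=pieces(); a=cv2.resize(im[130:250,180:380,::-1],(800,300)[:2] and (500,300)); b=cv2.resize(im2[170:340,230:450,::-1],(388,300)); cv2.imwrite('pics/s4.png',np.vstack([a,cv2.copyMakeBorder(b,0,0,0,112,0)]))"
```

```text
t 5.63 own [[ 73.8 -72.2]] z 55.5 q [-0.19  0.33  1.74 -0.    1.07 -0.13] w 0.29 F [-0.2  0.  -0.6]
shift [-117.8   -1.4    0.5] turn [-0.   -0.   -0.19]
piece px [389. 319.] own [[-72.0, -207.0], [-99.0, -196.0], [-98.0, -203.0], [-129.0, -202.0], [-120.0, -210.0], [-119.0, -203.0], [-111.0, -211.0], [-96.0, -208.0], [-94.0, -215.0]]
piece px [321. 318.] own [[-115.0, -30.0], [-123.0, -36.0], [-113.0, -42.0], [-117.0, -47.0], [-131.0, -40.0], [-135.0, -51.0], [-125.0, -61.0], [-128.0, -69.0], [-121.0, -64.0], [-126.0, -73.0], [-134.0, -71.0], [-132.0, -91.0], [-129.0, -81.0], [-122.0, -82.0], [-131.0, -94.0], [-132.0, -116.0], [-122.0, -128.0], [-116.0, -122.0], [-117.0, -131.0], [-109.0, -127.0], [-117.0, -137.0], [-129.0, -124.0], [-131.0, -155.0], [-125.0, -139.0], [-108.0, -154.0], [-129.0, -160.0], [-122.0, -161.0], [-130.0, -163.0], [-130.0, -173.0], [-127.0, -163.0], [-116.0, -159.0], [-111.0, -166.0], [-124.0, -169.0], [-115.0, -174.0], [-95.0, -137.0], [-88.0, -150.0], [-85.0, -138.0], [-95.0, -137.0], [-82.0, -131.0], [-86.0, -106.0], [-78.0, -109.0], [-77.0, -103.0], [-79
[... 4737 characters left out ...]
 [9.0, 22.0], [6.0, 15.0], [14.0, 13.0], [16.0, 3.0], [30.0, 11.0], [39.0, 8.0], [37.0, 1.0], [49.0, 5.0], [62.0, -5.0], [56.0, 5.0], [82.0, -7.0]]
piece px [252. 232.] own [[107.0, 21.0], [34.0, 39.0], [33.0, 28.0], [29.0, 37.0], [17.0, 33.0], [16.0, 39.0], [8.0, 32.0], [11.0, 43.0], [5.0, 35.0], [-3.0, 45.0], [-13.0, 44.0], [-19.0, 34.0], [13.0, 36.0], [12.0, 29.0], [33.0, 25.0], [36.0, 32.0], [57.0, 33.0], [56.0, 23.0], [71.0, 29.0], [100.0, 13.0], [102.0, 24.0]]
piece px [362. 187.] own [[128.0, -123.0], [126.0, -137.0], [115.0, -142.0], [121.0, -146.0], [113.0, -169.0], [118.0, -172.0], [121.0, -162.0], [120.0, -176.0], [128.0, -178.0], [119.0, -157.0], [130.0, -162.0], [120.0, -144.0]]
```

View pics/s4.png

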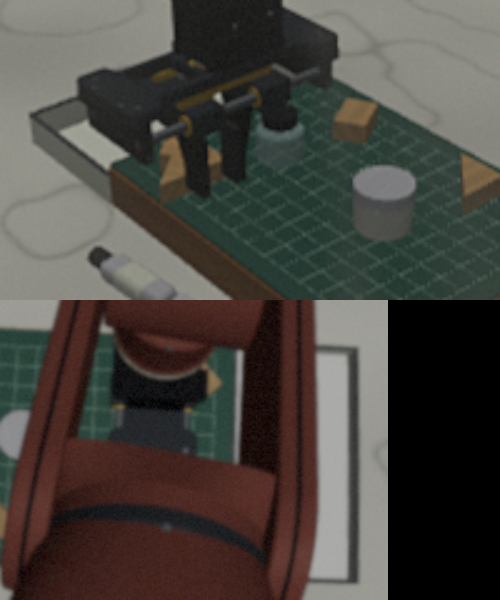

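The mitred piece is ahead at about own (79,−130), and the triangle is held against the fingers and still on the mat. I'll continue over the edge.

Call:
apply_moves([
  [[-7, 0, 0], [0, 0, 0]],
  [[-14, 0, 0], [0, 0, 0]],
  [[-21, 0, 0], [0, 0, 0]],
  [[-28, 0, 0], [0, 0, 0]],
  [[-35, 0, 0], [0, 0, 0]],
])

```text
time: 6.15
eef_pos: [591.5, -68.9, 55.6]
tool_rot: [2.288, 2.153, -0.0]
wrist_force: [-0.5, -0.3, -0.6]
width: 0.29
finger_force: 0.1
```

```bash
python3 -c "
from h import *
go(72,-190,55)
im=vision.get_image('scene')[0]; cv2.imwrite('pics/s5.png',cv2.resize(im[130:250,180:380,::-1],(700,420)))"
```

```text
t 6.15 own [[  73.7 -107.3]] z 55.6 q [-0.25  0.34  1.74 -0.    1.07 -0.19] w 0.29 F [-0.5 -0.3 -0.6]
shift [-82.7  -1.4   0.6] turn [ 0.   0.  -0.2]
```

View pics/s5.png

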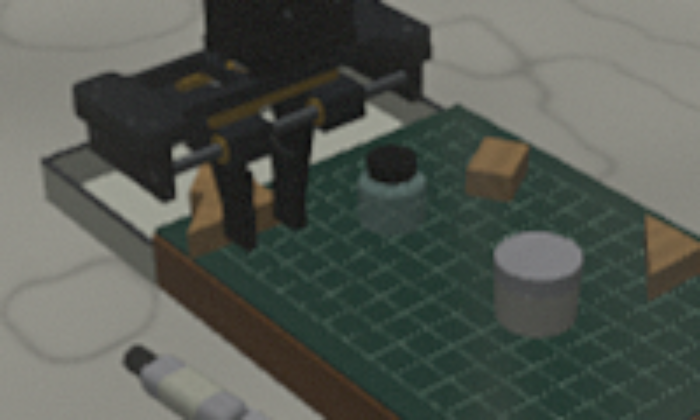

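Both pieces are at the mat end (about 215,215) and the jars haven't moved. I'll finish this lane, then rise and go back.

Call:
apply_moves([
  [[-8, 0, 0], [0, 0, 0]],
  [[-16, 0, 0], [0, 0, 0]],
  [[-24, 0, 0], [0, 0, 0]],
  [[-32, 0, 0], [0, 0, 0]],
  [[-40, 0, 0], [0, 0, 0]],
])

```text
time: 6.62
eef_pos: [589.0, -109.0, 55.6]
tool_rot: [2.288, 2.153, -0.0]
wrist_force: [0.5, -0.6, -0.3]
width: 0.289
finger_force: 0.0
```

Call:
apply_moves([
  [[-8, 0, 0], [0, 0, 0]],
  [[-16, 0, 0], [0, 0, 0]],
  [[-24, 0, 0], [0, 0, 0]],
  [[-32, 0, 0], [0, 0, 0]],
  [[-40, 0, 0], [0, 0, 0]],
])

```text
time: 7.03
eef_pos: [586.6, -148.8, 55.5]
tool_rot: [-2.288, -2.153, 0.0]
wrist_force: [0.2, 0.7, 0.1]
width: 0.284
finger_force: 0.0
```

Call:
apply_moves([
  [[0, 0, -20], [0, 0, 0]],
  [[0, 0, -50], [0, 0, 0]],
  [[0, 0, -80], [0, 0, 0]],
  [[35, -18, -90], [0, 0, 0]],
  [[70, -36, -90], [0, 0, 0]],
])

```text
time: 7.45
eef_pos: [557.8, -77.8, 150.1]
tool_rot: [2.286, 2.144, 0.007]
wrist_force: [0.7, 0.2, 1.1]
width: 0.288
finger_force: 0.0
```

```bash
python3 -c "
from h import *
go(-73,115,140)
im=vision.get_image('scene')[0]; cv2.imwrite('pics/s6.png',cv2.resize(im[130:280,180:430,::-1],(700,420)))"
```

```text
t 7.45 own [[  40.6 -118.2]] z 150.1 q [-0.28  0.14  1.78 -0.    1.22 -0.21] w 0.29 F [0.7 0.2 1.1]
shift [ 232.4 -115.3    8.7] turn [ 0.46  0.11 -0.4 ]
```

View pics/s6.png

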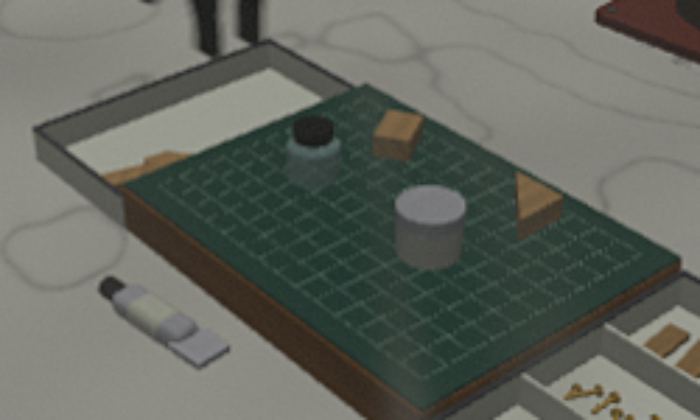

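Both far pieces are in the tray (around 145,165), and the jars and tube are untouched. Next is the near lane.

Call:
apply_moves([
  [[29, -14.5, 0], [0, 0, 0]],
  [[58, -29, 0], [0, 0, 0]],
  [[87, -43.5, 0], [0, 0, 0]],
  [[116, -58, 0], [0, 0, 0]],
  [[145, -72.5, 0], [0, 0, 0]],
])

```text
time: 7.92
eef_pos: [490.6, 74.1, 145.4]
tool_rot: [-2.288, -2.153, 0.0]
wrist_force: [-0.3, 0.5, 0.5]
width: 0.284
finger_force: 0.0
```

Call:
apply_moves([
  [[29, -14, 0], [0, 0, 0]],
  [[58, -28, 0], [0, 0, 0]],
  [[87, -42, 0], [0, 0, 0]],
  [[87, -42, 10], [0, 0, 0]],
  [[87, -42, 20], [0, 0, 0]],
])

```text
time: 8.33
eef_pos: [454.9, 163.7, 125.6]
tool_rot: [2.283, 2.157, 0.002]
wrist_force: [0.0, -0.3, 0.0]
width: 0.287
finger_force: 0.0
```

```bash
python3 -c "
from h import *
go(-73,115,56)"
```

```text
t 8.33 own [[-75.9 117. ]] z 125.6 q [ 0.18 -0.02  1.99 -0.    1.17  0.24] w 0.29 F [ 0.  -0.3  0. ]
shift [-2.   2.8 69.7] turn [ 0.1  -0.01  0.01]
```

Call:
apply_moves([
  [[0, 2, 20], [0, 0, 0]],
  [[0, 2, 40], [0, 0, 0]],
  [[0, 2, 58], [0, 0, 0]],
  [[0, 2, 66], [0, 0, 0]],
  [[0, 2, 69], [0, 0, 0]],
])

```text
time: 8.75
eef_pos: [455.4, 161.0, 54.2]
tool_rot: [-2.288, -2.15, 0.006]
wrist_force: [-0.1, -0.6, 0.6]
width: 0.29
finger_force: 0.0
```

Call:
apply_moves([
  [[0, 0, 0], [0, 0, 0]],
  [[-8, 0, 0], [0, 0, 0]],
  [[-16, 0, 0], [0, 0, 0]],
  [[-24, 0, 0], [0, 0, 0]],
  [[-32, 0, 0], [0, 0, 0]],
])

```text
time: 9.17
eef_pos: [455.4, 129.6, 57.4]
tool_rot: [2.287, 2.152, 0.002]
wrist_force: [-0.2, -1.2, 0.1]
width: 0.292
finger_force: 0.1
```

Call:
apply_moves([
  [[-8, 0, 0], [0, 0, 0]],
  [[-16, 0, 0], [0, 0, 0]],
  [[-24, 0, 0], [0, 0, 0]],
  [[-32, 0, 0], [0, 0, 0]],
  [[-40, 0, 0], [0, 0, 0]],
])

```text
time: 9.58
eef_pos: [452.3, 89.7, 56.6]
tool_rot: [2.288, 2.153, 0.0]
wrist_force: [0.8, 1.1, 0.4]
width: 0.288
finger_force: 0.1
```

Call:
apply_moves([
  [[-8, 0, 0], [0, 0, 0]],
  [[-16, 0, 0], [0, 0, 0]],
  [[-24, 0, 0], [0, 0, 0]],
  [[-32, 0, 0], [0, 0, 0]],
  [[-40, 0, 0], [0, 0, 0]],
])

```text
time: 10.0
eef_pos: [449.8, 49.9, 56.5]
tool_rot: [-2.288, -2.153, 0.0]
wrist_force: [-0.1, 0.6, -1.1]
width: 0.285
finger_force: 0.0
```

```bash
python3 -c "
from h import *
go(-73,-190,56)
im=vision.get_image('scene')[0]; cv2.imwrite('pics/s7.png',cv2.resize(im[110:260,180:430,::-1],(700,420)))"
```

```text
t 10.0 own [[-74.5   3.1]] z 56.5 q [-0.06  0.02  2.11 -0.    1.02 -0.  ] w 0.29 F [-0.1  0.6 -1.1]
shift [-193.1    2.1    0.5] turn [-0.   0.  -0.2]
```

View pics/s7.png

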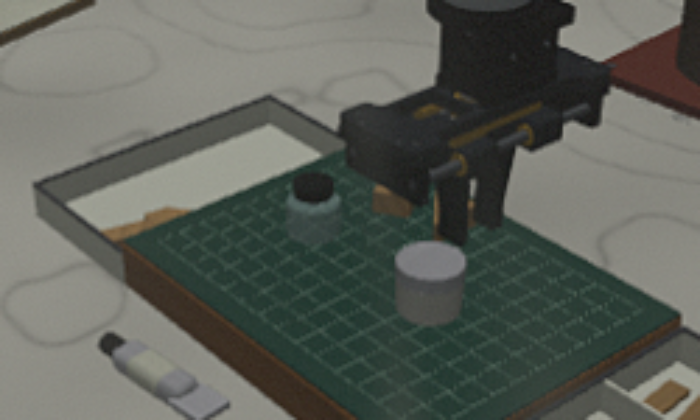

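Triangle b (455,210) is flat on the fingers. Its slanted front would steer the block d (390,200) toward the ink jar. To counter that, I'll turn the pusher face 15° towards the near side while advancing, then check positions.

Call:
apply_moves([
  [[-4, 0, 0], [0, 0, 3]],
  [[-8, 0, 0], [0, 0, 6]],
  [[-12, 0, 0], [0, 0, 9]],
  [[-16, 0, 0], [0, 0, 12]],
  [[-20, 0, 0], [0, 0, 15]],
])

```text
time: 10.47
eef_pos: [448.7, 30.4, 56.5]
tool_rot: [-2.551, -1.833, -0.0]
wrist_force: [-0.3, -0.5, -0.8]
width: 0.289
finger_force: 0.0
```

Call:
apply_moves([
  [[-4.8, 1.3, 0], [0, 0, 0]],
  [[-9.7, 2.6, 0], [0, 0, 0]],
  [[-14.5, 3.9, 0], [0, 0, 0]],
  [[-19.3, 5.2, 0], [0, 0, 0]],
  [[-24, 6.4, 0], [0, 0, 0]],
])

```text
time: 10.88
eef_pos: [447.1, 5.4, 56.5]
tool_rot: [-2.549, -1.837, -0.0]
wrist_force: [0.0, 0.3, -0.6]
width: 0.289
finger_force: 0.1
```

```bash
cat >> h.py <<'E'
def track():
    im,_=vision.get_image("scene"); c=vision.get_calibration("scene")
    for t,z in (("ink_jar",41),("gesso_pot",41),("offcut_d_centre",50),("offcut_b_centre",50),("offcut_c_centre",50)):
        for m in mark_of("scene",t)[:4]: print(t,round(m["p"],2),np.round(m["location"]),own(atz(c,m["location"],z)).round())
    return im
E
python3 -c "
from h import *
go(-73,-190,56)
im=track(); cv2.imwrite('pics/s8.png',cv2.resize(im[130:230,240:390,::-1],(750,500)))"
```

```text
t 10.88 own [[-74.6 -41.4]] z 56.5 q [-0.16  0.    2.12  0.    1.02  0.16] w 0.29 F [ 0.   0.3 -0.6]
shift [-143.    40.4    0.5] turn [ -0.    -0.   -15.17]
ink_jar 0.65 [291. 193.] [[  6. -77.]]
gesso_pot 0.68 [335. 219.] [[ 2. 48.]]
offcut_d_centre 0.58 [317. 175.] [[-73. -85.]]
offcut_d_centre 0.29 [237. 248.] [[199.   9.]]
offcut_b_centre 0.53 [328. 176.] [[-88. -68.]]
offcut_c_centre 0.57 [241. 194.] [[  95. -127.]]
```

View pics/s8.png

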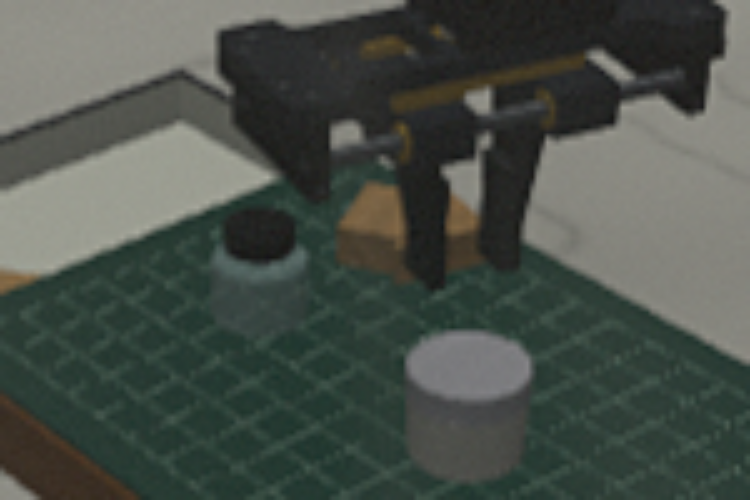

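Block d and the triangle are now moving together (about 380,240), with a clear gap to the ink jar (260,265). I'll continue with a slight outward drift and check the numbers.

Call:
apply_moves([
  [[-5, 0.5, 0], [0, 0, 0]],
  [[-10, 1, 0], [0, 0, 0]],
  [[-15, 1.5, 0], [0, 0, 0]],
  [[-20, 2, 0], [0, 0, 0]],
  [[-25, 2.6, 0], [0, 0, 0]],
])

```text
time: 11.6
eef_pos: [441.6, -19.2, 56.5]
tool_rot: [-2.549, -1.836, 0.0]
wrist_force: [0.2, -0.1, 0.3]
width: 0.289
finger_force: 0.1
```

```bash
python3 -c "
from h import *
go(-78,-190,56)
im=track()
h=cv2.cvtColor(im,cv2.COLOR_RGB2HSV); m=cv2.inRange(h,(8,80,70),(22,255,255)); m[:,:270]=0; m[:,370:]=0; m[:150]=0;m[215:]=0
k,_=cv2.findContours(m,0,2); c=vision.get_calibration('scene')
for q in k:
  if cv2.contourArea(q)>25: print(cv2.boundingRect(q),own(atz(c,cv2.approxPolyDP(q,2,True).reshape(-1,2),50)).round().tolist())
"
```

```text
t 11.6 own [[-78.8 -66.3]] z 56.5 q [-0.22 -0.01  2.13 -0.    1.02  0.1 ] w 0.29 F [ 0.2 -0.1  0.3]
shift [-119.2   33.2    0.5] turn [ -0.     0.   -15.21]
ink_jar 0.92 [295. 191.] [[ -6. -79.]]
gesso_pot 0.66 [333. 221.] [[ 9. 50.]]
gesso_pot 0.64 [324. 171.] [[-105.  -98.]]
offcut_d_centre 0.58 [312. 168.] [[ -84. -113.]]
offcut_b_centre 0.44 [322. 173.] [[-85. -83.]]
offcut_c_centre 0.41 [242. 191.] [[  86. -135.]]
(322, 164, 7, 9) [[-115.0, -112.0], [-91.0, -86.0], [-101.0, -83.0], [-111.0, -91.0]]
(300, 163, 15, 18) [[-90.0, -140.0], [-56.0, -121.0], [-39.0, -97.0], [-54.0, -73.0], [-52.0, -80.0], [-74.0, -95.0], [-95.0, -123.0]]
```

Call:
apply_moves([
  [[-5, 0.7, 0], [0, 0, 0]],
  [[-10, 1.4, 0], [0, 0, 0]],
  [[-15, 2.1, 0], [0, 0, 0]],
  [[-20, 2.8, 0], [0, 0, 0]],
  [[-25, 3.5, 0], [0, 0, 0]],
])

```text
time: 12.32
eef_pos: [437.0, -44.0, 56.5]
tool_rot: [2.549, 1.836, -0.0]
wrist_force: [0.1, 0.3, -1.1]
width: 0.288
finger_force: 0.1
```

```bash
python3 -c "
from h import *
go(-78,-190,56)
im=track(); cv2.imwrite('pics/s9.png',cv2.resize(im[110:230,230:390,::-1],(720,540)))
h=cv2.cvtColor(im,cv2.COLOR_RGB2HSV); m=cv2.inRange(h,(8,80,70),(22,255,255)); m[:,:270]=0; m[:,370:]=0; m[:150]=0;m[215:]=0
k,_=cv2.findContours(m,0,2); c=vision.get_calibration('scene')
for q in k:
  if cv2.contourArea(q)>25: print(cv2.boundingRect(q),own(atz(c,cv2.approxPolyDP(q,2,True).reshape(-1,2),50)).round().tolist())
"
```

```text
t 12.32 own [[-81.9 -91.4]] z 56.5 q [-0.28 -0.02  2.14 -0.    1.02  0.04] w 0.29 F [ 0.1  0.3 -1.1]
shift [-94.2  29.7   0.5] turn [ -0.     0.   -15.21]
ink_jar 0.75 [294. 192.] [[ -1. -75.]]
gesso_pot 0.91 [334. 220.] [[ 5. 50.]]
offcut_d_centre 0.64 [302. 167.] [[ -72. -133.]]
offcut_d_centre 0.16 [315. 164.] [[-102. -124.]]
offcut_b_centre 0.53 [249. 180.] [[  51. -161.]]
offcut_b_centre 0.45 [317. 168.] [[ -94. -108.]]
offcut_b_centre 0.45 [406. 284.] [[ 49. 255.]]
offcut_c_centre 0.44 [405. 283.] [[ 47. 253.]]
(315, 159, 7, 9) [[-119.0, -139.0], [-96.0, -110.0], [-115.0, -118.0]]
(293, 159, 15, 17) [[-92.0, -162.0], [-48.0, -134.0], [-45.0, -108.0], [-57.0, -98.0], [-61.0, -117.0], [-77.0, -121.0], [-91.0, -138.0]]
```

Call:
apply_moves([
  [[-6, 2.2, 0], [0, 0, 0]],
  [[-12, 4.4, 0], [0, 0, 0]],
  [[-18, 6.7, 0], [0, 0, 0]],
  [[-24, 9, 0], [0, 0, 0]],
  [[-30, 11.2, 0], [0, 0, 0]],
])

```text
time: 13.03
eef_pos: [438.3, -76.3, 56.6]
tool_rot: [2.549, 1.836, 0.0]
wrist_force: [0.4, 0.1, 0.3]
width: 0.289
finger_force: 0.1
```

```bash
python3 -c "
from h import *
go(-78,-190,56)
im=track(); cv2.imwrite('pics/s9.png',cv2.resize(im[110:230,210:370,::-1],(720,540)))
"
```

```text
t 13.03 own [[ -78.8 -123.5]] z 56.6 q [-0.35 -0.    2.13 -0.    1.02 -0.03] w 0.29 F [0.4 0.1 0.3]
shift [-64.   18.2   0.6] turn [ 1.000e-02  0.000e+00 -1.522e+01]
ink_jar 0.6 [295. 194.] [[  2. -67.]]
gesso_pot 0.61 [335. 221.] [[ 6. 53.]]
offcut_d_centre 0.52 [294. 164.] [[ -67. -156.]]
offcut_b_centre 0.53 [303. 161.] [[ -91. -151.]]
offcut_c_centre 0.38 [232. 196.] [[ 114. -133.]]
offcut_c_centre 0.36 [243. 194.] [[  92. -124.]]
offcut_c_centre 0.24 [236. 248.] [[201.  10.]]
```

View pics/s9.png

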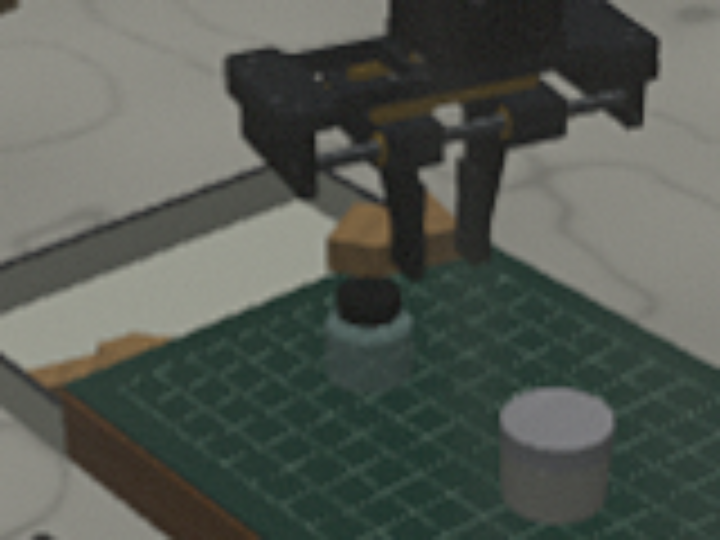

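The ink jar (365,340) hasn't moved, and d and b are at the mat's end (about 395,225). I'll push them over and then raise the fingers.

Call:
apply_moves([
  [[-6.8, 1.8, 0], [0, 0, 0]],
  [[-13.5, 3.6, 0], [0, 0, 0]],
  [[-20.3, 5.4, 0], [0, 0, 0]],
  [[-27, 7.2, 0], [0, 0, 0]],
  [[-33.8, 9, 0], [0, 0, 0]],
])

```text
time: 13.75
eef_pos: [436.1, -111.3, 56.6]
tool_rot: [2.549, 1.836, 0.0]
wrist_force: [-0.5, -0.2, -0.4]
width: 0.29
finger_force: 0.0
```

Call:
apply_moves([
  [[-7.5, 2, 0], [0, 0, 0]],
  [[-15, 4, 0], [0, 0, 0]],
  [[-22.5, 6, 0], [0, 0, 0]],
  [[-30, 8, 0], [0, 0, 0]],
  [[-37.5, 10, 0], [0, 0, 0]],
])

```text
time: 14.17
eef_pos: [433.6, -150.0, 56.5]
tool_rot: [2.549, 1.836, 0.0]
wrist_force: [0.1, 0.1, 0.2]
width: 0.287
finger_force: 0.0
```

Call:
apply_moves([
  [[0, 0, -25], [0, 0, 0]],
  [[0, 0, -60], [0, 0, 0]],
  [[0, 0, -100], [0, 0, 0]],
  [[-35, 9, -130], [0, 0, 0]],
  [[-70, 18, -150], [0, 0, 0]],
])

```text
time: 14.58
eef_pos: [429.9, -217.3, 207.5]
tool_rot: [2.543, 1.839, 0.003]
wrist_force: [2.0, -0.2, -0.7]
width: 0.287
finger_force: 0.0
```

Call:
apply_moves([
  [[-38, 0, 0], [0, 0, 0]],
  [[-76, 0, 0], [0, 0, 0]],
  [[-114, 0, 0], [0, 0, 0]],
  [[-152, 0, 0], [0, 0, 0]],
  [[-190, 0, 0], [0, 0, 0]],
])

```text
time: 15.0
eef_pos: [367.5, -399.3, 204.2]
tool_rot: [2.549, 1.836, 0.0]
wrist_force: [0.4, -1.3, 0.1]
width: 0.288
finger_force: 0.0
```

```bash
python3 -c "
from h import *
go(0,0,0)
im,d=vision.get_image('top'); cv2.imwrite('pics/t9.png',cv2.resize(im[150:345,90:450,::-1],(792,429)))"
```

```text
t 15.0 own [[-131.1 -450. ]] z 204.2 q [-0.97  0.04  1.77  0.    1.33 -0.65] w 0.29 F [ 0.4 -1.3  0.1]
shift [468.6   8.4 204.1] turn [ 2.000e-02  1.000e-02 -1.521e+01]
```

View pics/t9.png

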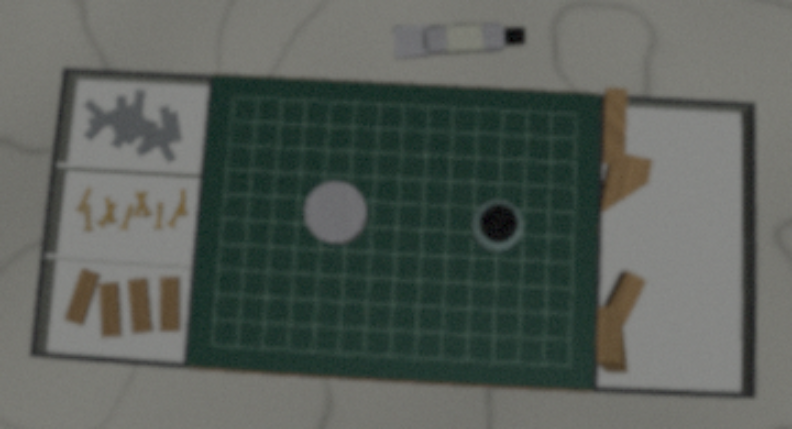

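All four offcuts are in the plain tray. The jars and tube look unmoved, but two pieces seem to stand on edge against the board end (at 615,120 and 610,340). I'll check their heights by depth.

Run:
```python
from h import *
im,d=vision.get_image('top'); c=vision.get_calibration('top')
h=cv2.cvtColor(im,cv2.COLOR_RGB2HSV); m=cv2.inRange(h,(8,80,60),(22,255,255)); m[:,:355]=0; m[:,430:]=0; m[:185]=0;m[325:]=0
n,l,s,ce=cv2.connectedComponentsWithStats(m)
for i in range(1,n):
    if s[i,4]<30: continue
    v,u=np.nonzero((l==i)&(d>0)); px=np.c_[u,v]
    r=ray(c,px); P=np.array(c["eye"])+r*d[v,u][:,None]
    print(i,s[i]); o=own(P)
    for y0 in range(v.min(),v.max()+1,3):
        k=(v//1>=y0)&(v<y0+3); 
        print(y0,"own x",o[k,0].mean().round(),"own y",o[k,1].min().round(),o[k,1].max().round(),"z",P[k,2].min().round(),np.median(P[k,2]).round(),P[k,2].max().round())
for t,z in(("ink_jar",41),("gesso_pot",41)):
    for q in mark_of("top",t)[:1]: print(t,atz(c,q["location"],z)[0].round())
```

```text
1 [363 191  22  54 612]
191 own x 117.0 own y -180.0 -165.0 z 37.0 39.0 41.0
194 own x 112.0 own y -182.0 -165.0 z 30.0 38.0 41.0
197 own x 107.0 own y -182.0 -165.0 z 30.0 38.0 41.0
200 own x 101.0 own y -181.0 -165.0 z 29.0 36.0 39.0
203 own x 96.0 own y -181.0 -165.0 z 30.0 36.0 39.0
206 own x 91.0 own y -181.0 -165.0 z 30.0 35.0 38.0
209 own x 85.0 own y -179.0 -165.0 z 30.0 34.0 35.0
212 own x 80.0 own y -180.0 -165.0 z 30.0 34.0 36.0
215 own x 75.0 own y -180.0 -165.0 z 29.0 32.0 35.0
218 own x 69.0 own y -182.0 -166.0 z 28.0 30.0 34.0
221 own x 65.0 own y -204.0 -166.0 z 19.0 29.0 33.0
224 own x 61.0 own y -204.0 -173.0 z 19.0 22.0 32.0
227 own x 55.0 own y -204.0 -171.0 z 18.0 21.0 25.0
230 own x 50.0 own y -203.0 -171.0 z 15.0 22.0 24.0
233 own x 44.0 own y -199.0 -170.0 z 17.0 21.0 25.0
236 own x 39.0 own y -192.0 -169.0 z 15.0 21.0 23.0
239 own x 33.0 own y -183.0 -168.0 z 19.0 20.0 23.0
242 own x 27.0 own y -173.0 -164.0 z 20.0 22.0 33.0
2 [361 275  21  43 475]
275 own x -32.0 own y -195.0 -182.0 z 29.0 31.0 34.0
278 own x -37.0 own y -198.0 -180.0 z 29.0 31.0 34.0
281 own x -42.0 own y -195.0 -177.0 z 28.0 32.0 34.0
284 own x -48.0 own y -192.0 -174.0 z 29.0 32.0 34.0
287 own x -53.0 own y -190.0 -170.0 z 29.0 32.0 40.0
290 own x -58.0 own y -188.0 -163.0 z 29.0 36.0 41.0
293 own x -64.0 own y -185.0 -163.0 z 31.0 38.0 42.0
296 own x -69.0 own y -181.0 -162.0 z 35.0 40.0 43.0
299 own x -74.0 own y -178.0 -161.0 z 34.0 41.0 45.0
302 own x -79.0 own y -181.0 -162.0 z 37.0 42.0 48.0
305 own x -84.0 own y -181.0 -161.0 z 38.0 43.0 48.0
308 own x -89.0 own y -181.0 -161.0 z 39.0 44.0 48.0
311 own x -94.0 own y -181.0 -161.0 z 41.0 45.0 51.0
314 own x -99.0 own y -184.0 -163.0 z 28.0 41.0 49.0
317 own x -103.0 own y -185.0 -174.0 z 21.0 25.0 29.0
ink_jar [517. -39.  41.]
gesso_pot [535.  87.  41.]
```

The near triangle is propped upright on the block, with its top at z≈50. I'll tip it flat with one more low sweep from the mat.

```bash
python3 -c "
from h import *
go(-88,-130,110)"
```

```text
t 15.2 own [[-130.8 -448.7]] z 203.7 q [-0.97  0.04  1.77  0.    1.33 -0.65] w 0.29 F [-0.8 -1.1 -0. ]
shift [318.6 -43.   94. ] turn [ -0.03  -0.06 -15.35]
```

Call:
apply_moves([
  [[32, -4.3, 0], [0, 0, -3]],
  [[64, -8.6, 0], [0, 0, -6]],
  [[96, -12.9, 0], [0, 0, -9]],
  [[128, -17.2, 0], [0, 0, -12]],
  [[160, -21.5, 0], [0, 0, -15.3]],
])

```text
time: 15.62
eef_pos: [399.1, -235.8, 203.9]
tool_rot: [-2.277, -2.163, -0.001]
wrist_force: [0.4, -0.8, 0.5]
width: 0.284
finger_force: 0.0
```

```bash
python3 -c "
from h import *
go(-88,-130,110)"
```

```text
t 15.62 own [[-108.9 -284.9]] z 203.9 q [-0.7  -0.15  1.96  0.    1.33 -0.65] w 0.28 F [ 0.4 -0.8  0.5]
shift [154.7  21.7  94. ] turn [ 0.   -0.04  0.32]
```

Call:
apply_moves([
  [[35, 5, 10], [0, 0, 0]],
  [[70, 10, 25], [0, 0, 0]],
  [[105, 15, 45], [0, 0, 0]],
  [[140, 20, 70], [0, 0, 0]],
  [[155, 22, 95], [0, 0, 0]],
])

```text
time: 16.03
eef_pos: [430.0, -80.7, 109.0]
tool_rot: [2.277, 2.163, 0.003]
wrist_force: [1.2, 0.0, 0.4]
width: 0.286
finger_force: 0.0
```

Call:
apply_moves([
  [[0, 0, 0], [0, 0, 0]],
  [[0, 0, 20], [0, 0, 0]],
  [[0, 0, 40], [0, 0, 0]],
  [[0, 0, 50], [0, 0, 0]],
  [[0, 0, 50], [0, 0, 0]],
])

```text
time: 16.45
eef_pos: [427.8, -84.3, 57.6]
tool_rot: [-2.279, -2.157, 0.003]
wrist_force: [-0.9, 0.8, -0.6]
width: 0.281
finger_force: 0.0
```

```bash
python3 -c "
from h import *
go(-88,-200,51.5)"
```

```text
t 16.45 own [[ -88.8 -132.1]] z 57.6 q [-0.38 -0.02  2.14 -0.    1.03 -0.32] w 0.28 F [-0.9  0.8 -0.6]
shift [-67.9   0.7   6. ] turn [-0.22 -0.07  0.14]
```

Call:
apply_moves([
  [[0, 0, 2], [0, 0, 0]],
  [[0, 0, 4], [0, 0, 0]],
  [[0, 0, 5], [0, 0, 0]],
  [[0, 0, 5], [0, 0, 0]],
  [[0, 0, 5], [0, 0, 0]],
])

```text
time: 16.87
eef_pos: [429.9, -85.4, 54.7]
tool_rot: [2.282, 2.158, 0.001]
wrist_force: [-0.1, 0.4, -0.2]
width: 0.286
finger_force: 0.0
```

Call:
apply_moves([
  [[0, 0, 2], [0, 0, 0]],
  [[0, 0, 3], [0, 0, 0]],
  [[0, 0, 3.5], [0, 0, 0]],
  [[0, 0, 3.5], [0, 0, 0]],
  [[-5, 0, 3.5], [0, 0, 0]],
])

```text
time: 17.28
eef_pos: [429.0, -89.7, 50.4]
tool_rot: [-2.281, -2.16, 0.0]
wrist_force: [0.6, 1.2, -0.4]
width: 0.289
finger_force: 0.0
```

Call:
apply_moves([
  [[-6, 0, 0], [0, 0, 0]],
  [[-12, 0, 0], [0, 0, 0]],
  [[-18, 0, 0], [0, 0, 0]],
  [[-24, 0, 0], [0, 0, 0]],
  [[-30, 0, 0], [0, 0, 0]],
])

```text
time: 17.7
eef_pos: [427.5, -120.9, 50.6]
tool_rot: [2.282, 2.159, -0.0]
wrist_force: [-0.6, 0.2, 0.9]
width: 0.284
finger_force: 0.3
```

Call:
apply_moves([
  [[-7, 0, 0], [0, 0, 0]],
  [[-14, 0, 0], [0, 0, 0]],
  [[-21, 0, 0], [0, 0, 0]],
  [[-28, 0, 0], [0, 0, 0]],
  [[-35, 0, 0], [0, 0, 0]],
])

```text
time: 18.12
eef_pos: [426.3, -156.2, 51.1]
tool_rot: [2.281, 2.158, 0.001]
wrist_force: [0.4, 0.5, -0.4]
width: 0.286
finger_force: 0.4
```

Call:
apply_moves([
  [[0, 0, -25], [0, 0, 0]],
  [[0, 0, -60], [0, 0, 0]],
  [[0, 0, -100], [0, 0, 0]],
  [[-35, 0, -130], [0, 0, 0]],
  [[-70, 0, -150], [0, 0, 0]],
])

```text
time: 18.53
eef_pos: [422.8, -222.6, 202.1]
tool_rot: [2.276, 2.161, 0.002]
wrist_force: [1.6, 0.1, 0.6]
width: 0.286
finger_force: 0.0
```

Call:
apply_moves([
  [[-38, 0, 0], [0, 0, 0]],
  [[-76, 0, 0], [0, 0, 0]],
  [[-114, 0, 0], [0, 0, 0]],
  [[-152, 0, 0], [0, 0, 0]],
  [[-190, 0, 0], [0, 0, 0]],
])

```text
time: 18.95
eef_pos: [410.5, -414.2, 198.6]
tool_rot: [-2.282, -2.159, 0.0]
wrist_force: [1.0, 0.8, 0.5]
width: 0.287
finger_force: 0.0
```

```bash
cat > chk.py <<'E'
from h import *
im,d=vision.get_image('top'); c=vision.get_calibration('top')
h=cv2.cvtColor(im,cv2.COLOR_RGB2HSV); m=cv2.inRange(h,(8,80,60),(22,255,255)); m[:,:355]=0; m[:,430:]=0; m[:185]=0;m[325:]=0
n,l,s,ce=cv2.connectedComponentsWithStats(m)
for i in range(1,n):
    if s[i,4]<30: continue
    v,u=np.nonzero((l==i)&(d>0)); P=np.array(c["eye"])+ray(c,np.c_[u,v])*d[v,u][:,None]; o=own(P)
    print(i,s[i])
    for y0 in range(v.min(),v.max()+1,4):
        k=(v>=y0)&(v<y0+4); print("x",o[k,0].mean().round(),"y",o[k,1].min().round(),o[k,1].max().round(),"z",P[k,2].min().round(),np.median(P[k,2]).round(),P[k,2].max().round())
for t,z in(("ink_jar",41),("gesso_pot",41),("paint_tube",0)):
    for q in mark_of("top",t)[:1]: print(t,atz(c,q["location"],z)[0].round())
print(readout.get_obs()["time"])
E
python3 chk.py
```

```text
1 [363 191  22  54 613]
x 116.0 y -182.0 -165.0 z 36.0 39.0 41.0
x 110.0 y -182.0 -165.0 z 30.0 38.0 41.0
x 102.0 y -181.0 -165.0 z 28.0 37.0 39.0
x 95.0 y -181.0 -165.0 z 30.0 35.0 38.0
x 88.0 y -181.0 -165.0 z 29.0 34.0 37.0
x 81.0 y -180.0 -165.0 z 30.0 33.0 36.0
x 74.0 y -180.0 -166.0 z 29.0 32.0 35.0
x 67.0 y -197.0 -166.0 z 20.0 30.0 34.0
x 61.0 y -204.0 -168.0 z 9.0 22.0 32.0
x 54.0 y -204.0 -171.0 z 17.0 21.0 25.0
x 47.0 y -202.0 -170.0 z 17.0 21.0 25.0
x 40.0 y -195.0 -168.0 z 11.0 21.0 24.0
x 32.0 y -183.0 -164.0 z 19.0 21.0 31.0
x 26.0 y -171.0 -164.0 z 19.0 22.0 33.0
2 [376 273  21  25 311]
x -29.0 y -217.0 -203.0 z 18.0 21.0 24.0
x -35.0 y -227.0 -200.0 z 18.0 21.0 25.0
x -42.0 y -226.0 -196.0 z 19.0 21.0 24.0
x -49.0 y -223.0 -192.0 z 18.0 21.0 24.0
x -56.0 y -220.0 -191.0 z 18.0 21.0 26.0
x -63.0 y -216.0 -198.0 z 19.0 21.0 25.0
x -68.0 y -213.0 -209.0 z 21.0 21.0 23.0
3 [379 294  21  26 275]
x -65.0 y -227.0 -221.0 z 12.0 20.0 22.0
x -72.0 y -227.0 -217.0 z 12.0 21.0 24.0
x -79.0 y -229.0 -213.0 z 14.0 21.0 24.0
x -86.0 y -231.0 -208.0 z 13.0 22.0 25.0
x -93.0 y -233.0 -204.0 z 14.0 21.0 24.0
x -99.0 y -233.0 -200.0 z 14.0 21.0 24.0
x -105.0 y -211.0 -197.0 z 16.0 21.0 23.0
ink_jar [521. -38.  41.]
gesso_pot [536.  91.  41.]
paint_tube [687. -12.   0.]
19.15
```

Both near pieces now lie flat. The far triangle stands on its corner, leaning on the mitred piece with a corner over the wall, so I'll try to tip it flat with a light touch from above.

```bash
python3 -c "
from h import *
go(80,-185,120)"
```

```text
t 19.15 own [[ -87.4 -461. ]] z 198.0 q [-0.92  0.15  1.67  0.    1.32 -0.87] w 0.29 F [0.1 0.9 0.7]
shift [275.9 167.3  78.3] turn [-0.06 -0.09 -0.03]
```

Call:
apply_moves([
  [[31, 19, 0], [0, 0, 0]],
  [[62, 38, 0], [0, 0, 0]],
  [[93, 57, 0], [0, 0, 0]],
  [[124, 76, 0], [0, 0, 0]],
  [[155, 95, 0], [0, 0, 0]],
], gripper=0)

```text
time: 19.57
eef_pos: [515.2, -259.5, 199.1]
tool_rot: [-2.281, -2.16, -0.0]
wrist_force: [0.4, -0.7, -0.3]
width: 0.03
finger_force: 0.0
```

Call:
apply_moves([
  [[30, 18, 10], [0, 0, 0]],
  [[60, 36, 30], [0, 0, 0]],
  [[90, 54, 50], [0, 0, 0]],
  [[121, 72, 78], [0, 0, 0]],
  [[121, 72, 78], [0, 0, 0]],
])

```text
time: 19.98
eef_pos: [592.1, -138.2, 115.9]
tool_rot: [-2.27, -2.16, 0.002]
wrist_force: [-1.3, 0.5, -0.9]
width: 0.006
finger_force: 0.0
```

Call:
apply_moves([
  [[0, 0, 20], [0, 0, 0]],
  [[0, 0, 40], [0, 0, 0]],
  [[0, 0, 60], [0, 0, 0]],
  [[0, 0, 65], [0, 0, 0]],
  [[0, 0, 65], [0, 0, 0]],
])

```text
time: 20.4
eef_pos: [591.4, -144.2, 54.3]
tool_rot: [-2.278, -2.158, 0.003]
wrist_force: [0.1, -0.1, -0.3]
width: 0.002
finger_force: 0.0
```

```bash
python3 -c "
from h import *
go(80,-185,46)"
```

```text
t 20.4 own [[  77.9 -182.6]] z 54.3 q [-0.37  0.37  1.7   0.    1.08 -0.31] w 0.0 F [ 0.1 -0.1 -0.3]
shift [-2.4  2.1  8.3] turn [-0.24 -0.08  0.16]
```

Call:
apply_moves([
  [[-1, 0, 1], [0, 0, 0]],
  [[-2, 0, 2], [0, 0, 0]],
  [[-2, 0, 3], [0, 0, 0]],
  [[-2, 0, 4], [0, 0, 0]],
  [[-2, 0, 5], [0, 0, 0]],
])

```text
time: 20.82
eef_pos: [593.8, -148.0, 51.9]
tool_rot: [2.281, 2.158, 0.001]
wrist_force: [-0.4, -0.9, 0.5]
width: 0.008
finger_force: 0.0
```

Call:
apply_moves([
  [[0, 0, 0.5], [0, 0, 0]],
  [[0, 0, 1], [0, 0, 0]],
  [[0, 0, 1.5], [0, 0, 0]],
  [[0, 0, 2], [0, 0, 0]],
  [[0, 0, 2.5], [0, 0, 0]],
])

```text
time: 21.23
eef_pos: [593.3, -147.6, 48.5]
tool_rot: [-2.282, -2.159, 0.0]
wrist_force: [0.1, -0.8, 0.2]
width: 0.008
finger_force: 0.0
```

Call:
apply_moves([
  [[0, 0, 0.5], [0, 0, 0]],
  [[0, 0, 1], [0, 0, 0]],
  [[0, 0, 1.5], [0, 0, 0]],
  [[0, 0, 2], [0, 0, 0]],
  [[0, 0, 2.5], [0, 0, 0]],
])

```text
time: 21.65
eef_pos: [593.3, -147.7, 46.0]
tool_rot: [-2.282, -2.159, 0.0]
wrist_force: [0.1, -1.0, -1.1]
width: 0.007
finger_force: 0.0
```

Call:
apply_moves([
  [[0, 0, 0.5], [0, 0, 0]],
  [[0, 0, 1], [0, 0, 0]],
  [[0, 0, 1], [0, 0, 0]],
  [[0, 0, 1], [0, 0, 0]],
  [[0, 0, 1], [0, 0, 0]],
])

```text
time: 22.07
eef_pos: [593.3, -147.7, 45.1]
tool_rot: [2.282, 2.159, 0.0]
wrist_force: [-0.2, -0.4, -0.3]
width: 0.0
finger_force: 0.0
```

Call:
apply_moves([
  [[0, 0, 0.5], [0, 0, 0]],
  [[0, 0, 1], [0, 0, 0]],
  [[0, 0, 1], [0, 0, 0]],
  [[0, 0, 1], [0, 0, 0]],
  [[0, 0, 1], [0, 0, 0]],
])

```text
time: 22.48
eef_pos: [593.3, -147.7, 44.0]
tool_rot: [-2.282, -2.159, 0.0]
wrist_force: [0.0, 0.0, 0.4]
width: 0.004
finger_force: 0.0
```

Call:
apply_moves([
  [[0, 0, 0.5], [0, 0, 0]],
  [[0, 0, 1], [0, 0, 0]],
  [[0, 0, 1], [0, 0, 0]],
  [[0, 0, 1], [0, 0, 0]],
  [[0, 0, 1], [0, 0, 0]],
])

```text
time: 22.9
eef_pos: [593.3, -147.7, 43.0]
tool_rot: [2.282, 2.159, 0.0]
wrist_force: [0.5, -0.1, 0.3]
width: 0.009
finger_force: 0.0
```

Call:
apply_moves([
  [[0, 0, 0.5], [0, 0, 0]],
  [[0, 0, 1], [0, 0, 0]],
  [[0, 0, 1], [0, 0, 0]],
  [[0, 0, 1], [0, 0, 0]],
  [[0, 0, 1], [0, 0, 0]],
])

```text
time: 23.32
eef_pos: [593.4, -147.7, 42.2]
tool_rot: [2.282, 2.159, 0.0]
wrist_force: [-0.3, -0.6, 0.1]
width: 0.002
finger_force: 0.3
```

Call:
apply_moves([
  [[0, 0, 0.5], [0, 0, 0]],
  [[0, 0, 1], [0, 0, 0]],
  [[0, 0, 1], [0, 0, 0]],
  [[0, 0, 1], [0, 0, 0]],
  [[0, 0, 1], [0, 0, 0]],
])

```text
time: 23.73
eef_pos: [593.6, -147.8, 41.5]
tool_rot: [2.282, 2.159, 0.0]
wrist_force: [-1.2, -0.3, 4.2]
width: 0.004
finger_force: 2.3
```

Contact at 4 N. I'll drag it away from the board.

Call:
apply_moves([
  [[-3, 0, 0], [0, 0, 0]],
  [[-6, 0, 0], [0, 0, 0]],
  [[-9, 0, 0], [0, 0, 0]],
  [[-12, 0, 0], [0, 0, 0]],
  [[-15, 0, 0], [0, 0, 0]],
])

```text
time: 24.15
eef_pos: [592.1, -163.0, 40.5]
tool_rot: [-2.282, -2.159, 0.001]
wrist_force: [0.5, -0.6, -0.3]
width: 0.011
finger_force: 0.0
```

Call:
apply_moves([
  [[-5, 0, 0], [0, 0, 0]],
  [[-10, 0, 0], [0, 0, 0]],
  [[-15, 0, 0], [0, 0, 0]],
  [[-20, 0, 0], [0, 0, 0]],
  [[-25, 0, 0], [0, 0, 0]],
])

```text
time: 24.57
eef_pos: [591.1, -188.3, 41.0]
tool_rot: [2.282, 2.159, -0.0]
wrist_force: [-0.3, -0.4, 0.2]
width: 0.001
finger_force: 0.0
```

Call:
apply_moves([
  [[0, 0, -30], [0, 0, 0]],
  [[0, 0, -65], [0, 0, 0]],
  [[0, 0, -100], [0, 0, 0]],
  [[-35, 0, -130], [0, 0, 0]],
  [[-70, 0, -150], [0, 0, 0]],
])

```text
time: 24.98
eef_pos: [588.6, -254.4, 193.1]
tool_rot: [2.276, 2.161, 0.002]
wrist_force: [0.2, -0.4, 0.2]
width: 0.005
finger_force: 0.0
```

Call:
apply_moves([
  [[-38, -10, 0], [0, 0, 0]],
  [[-76, -20, 0], [0, 0, 0]],
  [[-114, -30, 0], [0, 0, 0]],
  [[-152, -40, 0], [0, 0, 0]],
  [[-190, -50, 0], [0, 0, 0]],
])

```text
time: 25.4
eef_pos: [525.9, -443.9, 189.7]
tool_rot: [2.282, 2.159, 0.0]
wrist_force: [-0.2, -0.2, -0.8]
width: 0.004
finger_force: 0.0
```

```bash
python3 chk.py
```

```text
1 [364 191  23  55 607]
x 116.0 y -182.0 -165.0 z 35.0 38.0 40.0
x 110.0 y -182.0 -165.0 z 29.0 38.0 41.0
x 103.0 y -183.0 -167.0 z 23.0 36.0 39.0
x 96.0 y -184.0 -168.0 z 21.0 35.0 38.0
x 88.0 y -185.0 -170.0 z 21.0 34.0 37.0
x 81.0 y -187.0 -171.0 z 27.0 33.0 37.0
x 74.0 y -187.0 -173.0 z 28.0 32.0 35.0
x 67.0 y -190.0 -175.0 z 28.0 31.0 34.0
x 61.0 y -209.0 -175.0 z 18.0 23.0 32.0
x 54.0 y -207.0 -175.0 z 17.0 21.0 24.0
x 47.0 y -206.0 -172.0 z 17.0 21.0 25.0
x 40.0 y -200.0 -171.0 z 15.0 21.0 25.0
x 32.0 y -190.0 -169.0 z 12.0 21.0 24.0
x 26.0 y -177.0 -168.0 z 17.0 21.0 23.0
2 [376 273  21  25 311]
x -29.0 y -218.0 -203.0 z 19.0 21.0 24.0
x -35.0 y -227.0 -200.0 z 18.0 21.0 25.0
x -42.0 y -227.0 -196.0 z 18.0 21.0 24.0
x -49.0 y -223.0 -193.0 z 19.0 21.0 25.0
x -56.0 y -220.0 -190.0 z 19.0 21.0 25.0
x -63.0 y -217.0 -197.0 z 19.0 21.0 24.0
x -68.0 y -213.0 -209.0 z 21.0 22.0 22.0
3 [379 294  21  26 275]
x -65.0 y -227.0 -222.0 z 11.0 20.0 23.0
x -72.0 y -227.0 -217.0 z 12.0 20.0 25.0
x -79.0 y -229.0 -212.0 z 14.0 21.0 24.0
x -86.0 y -231.0 -208.0 z 15.0 21.0 24.0
x -93.0 y -233.0 -204.0 z 15.0 21.0 26.0
x -99.0 y -233.0 -199.0 z 12.0 21.0 25.0
x -105.0 y -211.0 -198.0 z 14.0 21.0 23.0
ink_jar [516. -39.  41.]
25.6
```

The triangle yawed instead of tipping. I'll repeat the drag nearer its high end.

```bash
python3 -c "
from h import *
go(100,-186,110)"
```

```text
t 25.6 own [[  29.6 -484.8]] z 189.1 q [-0.81  0.4   1.39  0.    1.36 -0.76] w 0.0 F [0.  0.9 0.2]
shift [298.8  70.1  79.3] turn [-0.01 -0.04 -0.06]
```

Call:
apply_moves([
  [[37, 9, 0], [0, 0, 0]],
  [[74, 18, 0], [0, 0, 0]],
  [[111, 27, 0], [0, 0, 0]],
  [[148, 36, 0], [0, 0, 0]],
  [[185, 44, 0], [0, 0, 0]],
])

```text
time: 26.02
eef_pos: [581.7, -256.1, 189.6]
tool_rot: [-2.28, -2.161, -0.001]
wrist_force: [0.4, -0.2, -0.3]
width: 0.004
finger_force: 0.0
```

Call:
apply_moves([
  [[37, 9, 10], [0, 0, 0]],
  [[74, 18, 30], [0, 0, 0]],
  [[112, 26, 60], [0, 0, 0]],
  [[112, 26, 90], [0, 0, 0]],
  [[112, 26, 120], [0, 0, 0]],
])

```text
time: 26.43
eef_pos: [614.0, -144.0, 68.6]
tool_rot: [2.275, 2.166, 0.002]
wrist_force: [-0.5, -0.5, -0.6]
width: 0.003
finger_force: 0.0
```

Call:
apply_moves([
  [[0, 0, 8], [0, 0, 0]],
  [[0, 0, 12], [0, 0, 0]],
  [[0, 0, 14], [0, 0, 0]],
  [[0, 0, 14], [0, 0, 0]],
  [[0, 0, 14], [0, 0, 0]],
])

```text
time: 26.85
eef_pos: [614.8, -150.2, 57.9]
tool_rot: [2.28, 2.156, 0.003]
wrist_force: [0.4, 0.5, 0.7]
width: 0.004
finger_force: 0.0
```

```bash
python3 -c "
from h import *
go(100,-186,47)"
```

```text
t 26.85 own [[ 101.6 -187.2]] z 57.9 q [-0.36  0.41  1.64  0.    1.09 -0.31] w 0.0 F [0.4 0.5 0.7]
shift [ 1.2 -1.6 10.9] turn [0.2  0.06 0.06]
```

Call:
apply_moves([
  [[0, 0, 2], [0, 0, 0]],
  [[0, 0, 4], [0, 0, 0]],
  [[0, 0, 5], [0, 0, 0]],
  [[0, 0, 6], [0, 0, 0]],
  [[0, 0, 6], [0, 0, 0]],
])

```text
time: 27.27
eef_pos: [613.1, -149.3, 49.3]
tool_rot: [-2.282, -2.159, 0.0]
wrist_force: [0.5, -0.1, -0.2]
width: 0.004
finger_force: 0.0
```

Call:
apply_moves([
  [[0, 0, 1], [0, 0, 0]],
  [[0, 0, 2], [0, 0, 0]],
  [[0, 0, 2], [0, 0, 0]],
  [[0, 0, 2], [0, 0, 0]],
  [[0, 0, 2], [0, 0, 0]],
])

```text
time: 27.68
eef_pos: [613.2, -149.2, 47.5]
tool_rot: [-2.282, -2.159, 0.0]
wrist_force: [-0.3, 0.1, 0.6]
width: 0.009
finger_force: 0.0
```

Call:
apply_moves([
  [[0, 0, 0.5], [0, 0, 0]],
  [[0, 0, 1], [0, 0, 0]],
  [[0, 0, 1.5], [0, 0, 0]],
  [[0, 0, 1.5], [0, 0, 0]],
  [[0, 0, 1.5], [0, 0, 0]],
])

```text
time: 28.1
eef_pos: [613.3, -149.2, 46.0]
tool_rot: [-2.282, -2.159, 0.0]
wrist_force: [-0.3, -0.0, 0.7]
width: 0.007
finger_force: 0.0
```

Call:
apply_moves([
  [[0, 0, 0.5], [0, 0, 0]],
  [[0, 0, 1], [0, 0, 0]],
  [[0, 0, 1], [0, 0, 0]],
  [[0, 0, 1], [0, 0, 0]],
  [[0, 0, 1], [0, 0, 0]],
])

```text
time: 28.52
eef_pos: [613.3, -149.3, 45.1]
tool_rot: [2.282, 2.159, 0.0]
wrist_force: [0.1, 0.2, 0.6]
width: 0.005
finger_force: 0.3
```

Call:
apply_moves([
  [[0, 0, 0.5], [0, 0, 0]],
  [[0, 0, 1], [0, 0, 0]],
  [[0, 0, 1], [0, 0, 0]],
  [[0, 0, 1], [0, 0, 0]],
  [[0, 0, 1], [0, 0, 0]],
])

```text
time: 28.93
eef_pos: [613.6, -149.4, 44.5]
tool_rot: [2.282, 2.159, 0.001]
wrist_force: [-0.6, -0.3, 4.5]
width: 0.007
finger_force: 2.2
```

Call:
apply_moves([
  [[-3, 0, 0.3], [0, 0, 0]],
  [[-6, 0, 0.6], [0, 0, 0]],
  [[-9, 0, 1], [0, 0, 0]],
  [[-12, 0, 1], [0, 0, 0]],
  [[-15, 0, 1], [0, 0, 0]],
])

```text
time: 29.35
eef_pos: [612.5, -164.4, 43.2]
tool_rot: [2.282, 2.159, 0.0]
wrist_force: [0.4, 0.2, 2.3]
width: 0.002
finger_force: 1.1
```

Call:
apply_moves([
  [[-5, 0, 0], [0, 0, 0]],
  [[-10, 0, 0], [0, 0, 0]],
  [[-15, 0, 0], [0, 0, 0]],
  [[-20, 0, 0], [0, 0, 0]],
  [[-25, 0, 0], [0, 0, 0]],
])

```text
time: 29.77
eef_pos: [610.7, -189.6, 42.5]
tool_rot: [-2.282, -2.158, 0.0]
wrist_force: [0.5, 0.1, -0.2]
width: 0.006
finger_force: 0.0
```

Call:
apply_moves([
  [[0, 0, -30], [0, 0, 0]],
  [[0, 0, -65], [0, 0, 0]],
  [[0, 0, -100], [0, 0, 0]],
  [[-35, 0, -130], [0, 0, 0]],
  [[-70, 0, -150], [0, 0, 0]],
])

```text
time: 30.18
eef_pos: [608.5, -255.8, 194.9]
tool_rot: [2.276, 2.161, 0.002]
wrist_force: [0.8, -1.3, -0.7]
width: 0.005
finger_force: 0.0
```

Call:
apply_moves([
  [[-38, -10, 0], [0, 0, 0]],
  [[-76, -20, 0], [0, 0, 0]],
  [[-114, -30, 0], [0, 0, 0]],
  [[-152, -40, 0], [0, 0, 0]],
  [[-190, -50, 0], [0, 0, 0]],
])

```text
time: 30.6
eef_pos: [545.8, -445.3, 191.3]
tool_rot: [-2.282, -2.159, -0.0]
wrist_force: [0.1, -1.0, -0.2]
width: 0.004
finger_force: 0.0
```

```bash
python3 chk.py
```

```text
1 [364 206  28  41 532]
x 88.0 y -195.0 -182.0 z 36.0 43.0 47.0
x 82.0 y -205.0 -180.0 z 26.0 40.0 49.0
x 78.0 y -215.0 -183.0 z 12.0 28.0 42.0
x 72.0 y -220.0 -191.0 z 6.0 16.0 31.0
x 64.0 y -219.0 -178.0 z 4.0 20.0 23.0
x 56.0 y -216.0 -176.0 z 3.0 22.0 25.0
x 49.0 y -206.0 -175.0 z 18.0 21.0 24.0
x 42.0 y -205.0 -172.0 z 17.0 21.0 25.0
x 34.0 y -195.0 -170.0 z 16.0 21.0 23.0
x 27.0 y -181.0 -168.0 z 9.0 21.0 25.0
x 21.0 y -168.0 -168.0 z 22.0 22.0 22.0
2 [376 273  21  25 311]
x -29.0 y -218.0 -203.0 z 18.0 21.0 23.0
x -35.0 y -227.0 -200.0 z 18.0 21.0 24.0
x -42.0 y -227.0 -196.0 z 18.0 21.0 24.0
x -49.0 y -223.0 -192.0 z 18.0 21.0 25.0
x -56.0 y -220.0 -191.0 z 18.0 22.0 24.0
x -63.0 y -216.0 -198.0 z 19.0 21.0 24.0
x -67.0 y -213.0 -209.0 z 20.0 21.0 22.0
3 [379 294  21  26 273]
x -65.0 y -226.0 -222.0 z 12.0 20.0 23.0
x -72.0 y -228.0 -217.0 z 12.0 21.0 23.0
x -79.0 y -229.0 -212.0 z 16.0 22.0 24.0
x -86.0 y -231.0 -208.0 z 18.0 21.0 25.0
x -93.0 y -232.0 -204.0 z 14.0 21.0 24.0
x -99.0 y -233.0 -199.0 z 13.0 21.0 26.0
x -105.0 y -211.0 -197.0 z 18.0 21.0 24.0
ink_jar [515. -36.  41.]
gesso_pot [534.  92.  41.]
paint_tube [686. -10.   0.]
30.8
```

All four offcuts are now well inside the tray and below its rim, apart from one corner of the far triangle, which stands on a short side. The jars and tube haven't moved, so I'm handing in.

```bash
python3 -c "
from h import *
print(bot.finish_job())"
```

```text
the job is handed in; nothing more can be done
None
```

I swept all four offcuts off the mat into the plain tray and handed the job in at about 31 s; the jars and paint tube are where they were, and one triangle stands on edge in the tray with a corner above its rim.

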